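Close and lock a housing lid with its quarter-turn stud

ROBOT

A 6-joint arm with a two-finger parallel gripper is mounted at the origin on a cart in front of the work surface, level with it; the furniture and walls round the work are solid. World frame = base frame: x ahead of the robot, y to its left, z up, the work surface at z = 0. Lengths are in m, angles in degrees, forces in N, time in s.
With the tool pointing down it reaches from about 0.35 to 0.875 m from the base axis. Payload 4.2 kg.
Tool frame: the origin (TCP) lies on the centre line of the jaws, within the pads' length; the fingertips stand 11 mm ahead of it and the grasp point (between the pads) lies 8 mm behind it; y points along the fingers, z is the direction in which the jaws open and shut, and the axes are right-handed (so a half turn about y gives the same grasp; the last joint's range is limited). The gripper opens to 87 mm and grips with 3 to 60 N. Pads are 19 mm wide; open, the fingers measure 117 mm over their backs; the gripper's body (75 mm by 190 mm) begins 51 mm behind the grasp point.
Start: joints at [78.358, 22.042, 0.453, 0, -68.411, -14.817], TCP at [0.278, 0.56, 0.196] pointing down, gripper open.
Joint ranges: [-179.83, 179.83], [-69.29, 118.12], [-61.27, 80.66], [-181.25, 117.63], [-171.15, -9.14], [-177.46, 177.46]. Speed limits (degrees/s): [159.86, 159.86, 180, 180, 180, 180].

INTERFACE

Orientations are given as a 3x3 rotation matrix whose columns are the frame's x, y, z axes.
In Python, from station import r, optics gives the robot as it stands. The module is installed in compiled form; this text tells all that it offers.
- The arm moves only by the tool step_arm, never from a script. Its argument "moves" is a list that holds one entry, the list of rows, each a list of 7 numbers: the turn, a rotation vector about the tool's x, y, z in rad, then the shift along the tool's x, y, z in cm, then the opening in per cent of the stroke, from 0 (shut) to 100 (fully open). A call has exactly 5 rows; each row is the pose to reach, as a shift and turn from the pose commanded when the call began, along the tool's axes at that moment; what a row does not reach only later rows make up. A row lasts 1/12 s, in which the tool goes at most 41.7 mm and 7.16 degrees, less where a joint would pass 70% of its speed; a pose out of reach is approached as far as the arm can. A call with a gripper value outside its range is refused whole. The fingers move at their own pace and stop on an object; the grip force is fixed at half the most. Time passes only in rows, so rows that repeat a pose let the fingers close, or fill a call up. It gives the time, the measured TCP pose, the force and the opening at its end, in the units of the state.
- r.sense(): the state, without advancing time (a new reading comes with each control period).
- optics.capture(name): name is "side" or "top"; returns a dict with "image" (384x512x3 uint8, red, green, blue), "fov_y" (degrees; the focal length in pixels is half the picture's height over the tangent of half this angle, whatever the lens; pixels are square), "cx", "cy" (the principal point, pixels), "cam_to_world" (4x4, takes a point from camera to world coordinates). Camera axes: x right, y down, z forward; pixel columns grow to the right and rows downward; lengths in m; the calibration is good to about 2 mm. A picture is of the moment at which its call begins. There is no depth.
- r.finish_job(): hands the job in, once; it reports no verdict.
The state is a dict: "time_s": time; "joints": joint angles; "joint_velocities": joint speeds; "effort": joint torques, N m; "tcp_pos": TCP position; "ee_rot": TCP orientation; "wrist_force": force on the tool from outside, world axes, zero at the start; "moment": the same for the moment, N m; "gripper_width": opening from 0.0 (shut) to 1.0 (fully open).
Only numpy, scipy, OpenCV 4.12 (cv2) and the standard library are available. Lean on these libraries where they do the work, as an engineer would, in place of code of your own. Each camera call takes 0.05 s, during which the arm holds its last target.

TASK

Close the lid of the grey terminal housing and lock it with the black-winged quarter-turn stud: press lightly and turn clockwise until the stud finds its slot, push it fully in, turn it a further ninety degrees clockwise to its stop and let go, so that it stays locked in its detent. Do not force the stud, and leave the other things where they are.

Things in the scene. Friction and masses are not known exactly. Their poses are not given: they have to be found in the camera images.
- housing: Grey painted open-topped sheet-metal terminal housing, 170 x 140 x 62 mm, fixed to the bench. Origin: centre of its underside; x points to the hinge side (away from the robot), y along the hinge, z up. Two black cable glands stick out 18 mm on its -y side. The stud's axis stands at x = -45 mm, y = 0 of this frame when the lid is shut.
- lid (a joint): Opening angle of the lid (rad): 0 shut, 1.2 fully open. It starts half open, free edge (towards the robot) raised; a stiff hinge (about 0.35 N m) keeps it where left. Grey 4 mm plate, 148 mm wide (y), reaching 174 mm from the hinge line; its underside passes through the hinge line. Shut, its top face is 66 mm above the bench.
- lid_hinge (a point): Middle of the lid's hinge line, at x = +85 mm, y = 0, z = 62 mm of the housing's frame. The point turns with the lid; the hinge line is parallel to the housing's y.
- lid_edge (a point): Point on the middle of the lid's outer face, 160 mm from the hinge line and 14 mm from the free edge, a good radius to push at (to either side of the stud). Its axes are the lid's: x towards the hinge, z out of the outer face.
- plunger (a joint): How far the spring-loaded stud is pushed into the lid (m). 0: out, where its spring (3 N at 0, 0.8 N more per mm) holds it. Cross pin not over the slot: blocked hard at about 0.001. Over the slot it goes in to 0.013; from 0.0105 the pin is below the receptacle and the stud can turn. Locked it rests at 0.0075. Let go before that it stays, unlocked, at about 0.010, or in the slot comes out to 0.
- stud (a joint): Turn of the stud (rad), clockwise seen from above positive; stays where left. 0: wing parallel to the hinge line. It starts between -0.3 and 0.1. The hidden slot lies between 0.25 and 1.25, differently every time, and takes the cross pin within about 0.08 rad: only feel tells. The detent is 1.57 rad beyond the slot, a hard stop about 0.1 rad beyond that, another just anticlockwise of the slot.
- wing (a point): Centre of the stud's black wing: a flat bar 36 mm long (the point's y), 9 mm thick (x), 22 mm tall (z, the stud's axis). Stud out and lid shut, it is 97 mm above the bench and the wing's underside 20 mm above the lid's top face; full travel leaves 7 mm. A round steel collar, 18 mm across, is under the wing. Pinch the wing across its thickness from above.
- screwdriver: Bystander: screwdriver with a blue handle, 138 mm long, loose on the bench at the housing's +y side. Origin: centre of its underside.
- weight: Bystander: cylindrical calibration weight with a knob, 27 mm across and 35 mm tall, loose on the bench beside the housing on its -y side. Origin: centre of its underside.
- clip: Bystander: small grey U-shaped clip, 20 x 36 x 22 mm, loose on the bench on the housing's -y side. Origin: centre of its underside.
- stud_seat (a point): Point on the lid's outer face where the stud's axis passes through a steel grommet, 28 mm across and 3 mm tall, 130 mm from the hinge line. Under it, hidden when the lid is shut, is the slotted receptacle with the locking detent. The stud may be let go and gripped again at any time: it keeps its turn, and once its pin is below the receptacle it cannot come out.

How it is judged:
By the outcome, as a careful person would: the job done as asked, in the order asked, and still so for the second after the job is handed in, with the robot touching nothing.
It also fails if it takes over 72 s, if anything falls off the work surface, if the arm or the gripper's body presses on something with over 40 N, if the wrist force passes 120 N, or if a joint passes its speed limit or range.

## Working session

There is one attempt and no reset: what is moved stays moved. The work goes in short steps, Python scripts to look and compute and a tool call to move; the robot and the scene stay as the last step left them, time stands still between calls to the robot, and variables do not carry over. Pictures are saved under pics/ and viewed, and the job is handed in when it is done.

Besides the shell and the picture viewer there is one more tool, called after "Emit:" as name(argument=value, ...), one argument or row to a line, values as JSON. step_arm: Moves the arm, as the interface text tells. Its arguments: {"type":"object","properties":{"moves":{"type":"array"}},"required":["moves"]}

```bash
mkdir -p pics; python3 - <<'E'
from station import r, optics
import cv2, numpy as np
np.set_printoptions(precision=4,suppress=True)
s=r.sense(); print(s)
for n in ("side","top"):
    d=optics.capture(n); cv2.imwrite(f"pics/{n}0.png",d["image"][:,:,::-1])
    print(n,d["fov_y"],d["cx"],d["cy"],d["cam_to_world"], {k:v for k,v in d.items() if k not in("image","fov_y","cx","cy","cam_to_world")})
E
```

```text
{'time_s': 0.0, 'joints': array([ 78.3575,  22.0937,   0.3787,  -0.0294, -68.4119, -14.8171]), 'joint_velocities': array([-0.049 ,  0.0309,  0.0191,  0.0565, -0.0954,  0.0367]), 'effort': array([ -0.0008, -39.0658,  18.7407,   4.2198,   0.011 ,  -0.0002]), 'tcp_pos': array([0.2782, 0.5589, 0.195 ]), 'ee_rot': array([[-0.8952, -0.0009, -0.4457],
       [ 0.4457, -0.0021, -0.8952],
       [-0.0001, -1.    ,  0.0023]]), 'wrist_force': array([-0.0993,  0.2829, -0.956 ]), 'moment': array([ 0.0035,  0.0036, -0.0562]), 'gripper_width': 0.9987946153335208}
side 50.635940234068215 256.2682224360778 191.72718734371648 [[ 0.8723 -0.3278  0.3628  0.2561]
 [-0.4885 -0.5521  0.6757 -0.37  ]
 [-0.0212 -0.7666 -0.6418  0.6441]
 [ 0.      0.      0.      1.    ]] {}
top 56.09622750600723 258.17780916525754 192.99325248324718 [[-0.0089 -0.9967  0.0804  0.4877]
 [-1.      0.0092  0.0031  0.223 ]
 [-0.0038 -0.0804 -0.9968  0.9382]
 [ 0.      0.      0.      1.    ]] {}
```

View pics/side0.png

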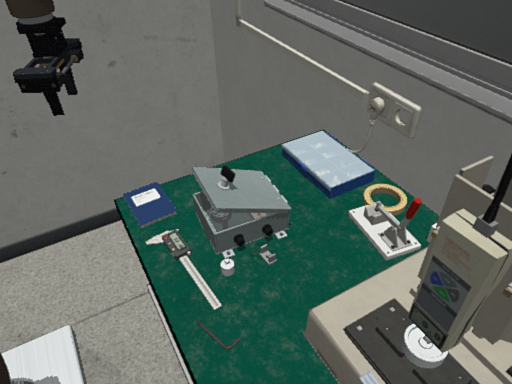

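View pics/top0.png

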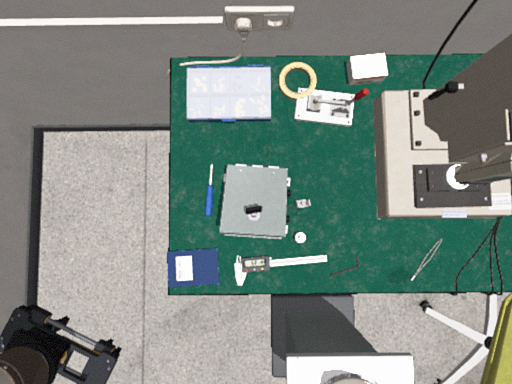

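```bash
python3 - <<'E'
import cv2
a=cv2.imread("pics/side0.png")[155:285,180:300]; cv2.imwrite("pics/s0c.png",cv2.resize(a,None,fx=4.5,fy=4.5,interpolation=cv2.INTER_CUBIC))
a=cv2.imread("pics/top0.png")[155:250,200:320]; cv2.imwrite("pics/t0c.png",cv2.resize(a,None,fx=6,fy=6,interpolation=cv2.INTER_CUBIC))
E
```

```text
(no output)
```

View pics/s0c.png

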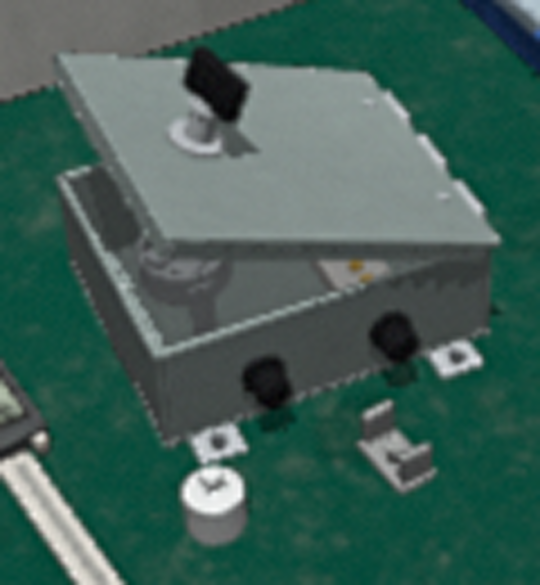

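View pics/t0c.png

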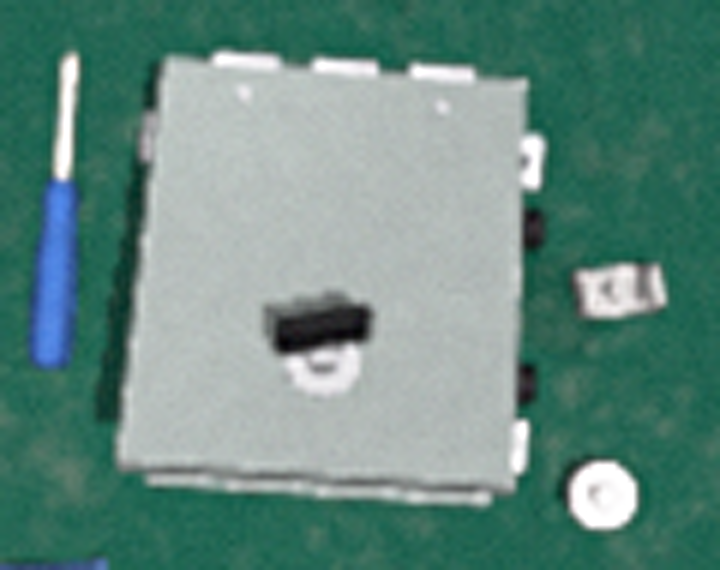

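```bash
cat > h.py <<'E'
import numpy as np, cv2, math
from scipy.optimize import least_squares
def proj(cal,P):
    T,f,cx,cy=cal; P=np.atleast_2d(P); c=(P-T[:3,3])@T[:3,:3]
    return np.c_[f*c[:,0]/c[:,2]+cx, f*c[:,1]/c[:,2]+cy]
def ray(cal,px):
    T,f,cx,cy=cal; d=T[:3,:3]@np.array([(px[0]-cx)/f,(px[1]-cy)/f,1]); return T[:3,3],d
def onplane(cal,px,z):
    o,d=ray(cal,px); return o+d*(z-o[2])/d[2]
def tri(c1,p1,c2,p2):
    A=[];b=[]
    for c,p in((c1,p1),(c2,p2)):
        o,d=ray(c,p); d/=np.linalg.norm(d); M=np.eye(3)-np.outer(d,d); A.append(M); b.append(M@o)
    x,res,_,_=np.linalg.lstsq(np.vstack(A),np.hstack(b),rcond=None); return x,np.sqrt(res)
def mk(d): return (d["cam_to_world"],192/math.tan(math.radians(d["fov_y"]/2)),d["cx"],d["cy"])
E
python3 - <<'E'
from h import *
from station import optics
import pickle
np.set_printoptions(precision=4,suppress=True)
cs={n:mk(optics.capture(n)) for n in("side","top")}
pickle.dump(cs,open("cal.pkl","wb"))
S=lambda x,y:(x/4.5+180-.4,y/4.5+155-.4)
Tq=lambda x,y:(x/6+200-.4,y/6+155-.4)
obs=[("side",S(163,352),("h",-85,-70,62)),("side",S(62,178),("h",-85,70,62)),("side",S(168,443),("h",-85,-70,0)),
("side",S(58,55),("l",174,74,4)),("side",S(160,240),("l",174,-74,4)),("side",S(498,240),("l",0,-74,4)),("side",S(370,73),("l",0,74,4)),
("top",Tq(120,465),("l",174,74,4)),("top",Tq(512,490),("l",174,-74,4)),("top",Tq(165,57),("l",0,74,4)),("top",Tq(527,80),("l",0,-74,4)),
("top",Tq(325,372),("l",130,0,5)),("side",S(197,133),("l",130,0,5))]
def pt(p,m):
    x,y,a,t=p
    if m[0]=="h": q=np.array(m[1:])/1000
    else:
        d,yy,n=m[1:]; q=np.array([85-d*math.cos(t)+n*math.sin(t),yy,62+d*math.sin(t)+n*math.cos(t)])/1000
    c,s=math.cos(a),math.sin(a)
    return np.array([x+c*q[0]-s*q[1],y+s*q[0]+c*q[1],q[2]])
def f(p): return np.hstack([proj(cs[n],pt(p,m))[0]-np.array(px) for n,px,m in obs])
R=least_squares(f,[.5,.2,0,.4],loss="soft_l1")
print(R.x,np.degrees(R.x[2])); print(f(R.x).reshape(-1,2))
for n,m in {"edge":("l",160,0,4),"hinge":("l",0,0,0),"studshut":("h",-45,0,97)}.items(): print(n,pt(R.x,m))
E
```

```text
[ 0.5386  0.2344 -0.0795  0.378 ] -4.552799032634711
[[-1.9438  1.178 ]
 [-1.0636 -0.8289]
 [-0.4397  1.6983]
 [-0.2674 -0.0976]
 [ 1.1421  0.6151]
 [ 0.5092  0.4715]
 [-0.8998 -0.2625]
 [-0.7866 -1.4939]
 [ 0.0632 -0.9463]
 [-0.0867 -0.4108]
 [-0.0107 -0.0487]
 [-0.4474 -1.9819]
 [-0.2066  2.3264]]
edge [0.4766 0.2393 0.1248]
hinge [0.6233 0.2276 0.062 ]
studshut [0.4937 0.238  0.097 ]
```

```bash
cat >> h.py <<'E'
def nomR(zang):
    a=math.radians(zang); z=np.array([math.cos(a),math.sin(a),0]); y=np.array([0,0,-1.]); return np.c_[np.cross(y,z),y,z]
def zang(R): return math.degrees(math.atan2(R[1,2],R[0,2]))
def plan(cur,ang,tgt,tang):
    d=nomR(ang).T@(np.array(tgt)-cur)*100
    return np.round([math.radians(ang-tang),*d],3)
E
python3 - <<'E'
from h import *
print(plan(np.array([.278,.56,.196]),-116.47,[.4764,.2845,.196],-4.55))
E
```

```text
[ -1.953 -30.04    0.     15.819]
```

Emit:
step_arm(
  moves=[
    [[0,-0.1,0,-2,0,1.05,60],[0,-0.22,0,-5,0,2.6,30],[0,-0.34,0,-8,0,4.2,10],[0,-0.46,0,-11.5,0,6.05,0],[0,-0.58,0,-15,0,7.9,0]],
  ],
)

```text
time_s: 0.62
tcp_pos: [0.3779, 0.4206, 0.1959]
ee_rot: [[-0.992, -0.0, 0.125], [-0.125, -0.0, -0.992], [0.0, -1.0, 0.0]]
wrist_force: [0.9, -0.4, -0.4]
gripper_width: 0.708
```

```bash
cat > st.py <<'E'
from h import *
from station import r
import sys
np.set_printoptions(precision=4,suppress=True)
s=r.sense(); a=zang(s["ee_rot"])
print(s["time_s"],s["tcp_pos"],"zang",round(a,2),"F",s["wrist_force"],"M",s["moment"],"J",s["joints"].round(1),"g",s["gripper_width"])
if len(sys.argv)>4: print(plan(s["tcp_pos"],a,[float(v) for v in sys.argv[1:4]],float(sys.argv[4])))
E
python3 st.py .4764 .2845 .195 -4.55
```

```text
0.6167 [0.3779 0.4206 0.1959] zang -82.82 F [ 0.9446 -0.3853 -0.3889] M [-0.0341 -0.0715  0.0435] J [ 64.5  16.3  -8.1  -0.  -65.7  32.7] g 0.7077553031436866
[-1.366 -8.07   0.093 14.737]
```

Emit:
step_arm(
  moves=[
    [[0,-0.12,0,-1.6,0,2.9,0],[0,-0.24,0,-3.2,0,5.9,0],[0,-0.36,0,-4.8,0,8.8,0],[0,-0.48,0,-6.5,0,11.8,0],[0,-0.6,0,-8.1,0,14.8,0]],
  ],
)

```text
time_s: 1.03
tcp_pos: [0.4761, 0.283, 0.1961]
ee_rot: [[-0.749, -0.0, 0.663], [-0.663, -0.0, -0.749], [0.0, -1.0, -0.0]]
wrist_force: [0.4, 0.6, 0.2]
gripper_width: 0.327
```

Emit:
step_arm(
  moves=[
    [[0,-0.12,0,0,0,0,0],[0,-0.24,0,0,0,0,0],[0,-0.36,0,0,0,0,0],[0,-0.48,0,0,0,0,0],[0,-0.6,0,0,0,0,0]],
  ],
)

```text
time_s: 1.45
tcp_pos: [0.4754, 0.2843, 0.196]
ee_rot: [[-0.245, -0.0, 0.97], [-0.97, -0.0, -0.245], [0.0, -1.0, -0.0]]
wrist_force: [-0.4, -0.0, -0.2]
gripper_width: 0.02
```

```bash
python3 st.py .4764 .2845 .142 -4.55
```

```text
1.45 [0.4754 0.2843 0.196 ] zang -14.16 F [-0.4283 -0.0428 -0.2192] M [-0.0516 -0.1241  0.0476] J [ 47.6  15.2  -9.7  -0.  -65.2 118.2] g 0.020462642426835806
[-0.168 -0.049  5.395  0.094]
```

Emit:
step_arm(
  moves=[
    [[0,-0.08,0,0,1.2,0,0],[0,-0.17,0,0,2.6,0,0],[0,-0.17,0,0,4.0,0,0],[0,-0.17,0,0,5.0,0,0],[0,-0.17,0,0,5.8,0,0]],
  ],
)

```text
time_s: 1.87
tcp_pos: [0.475, 0.2842, 0.137]
ee_rot: [[-0.083, -0.001, 0.997], [-0.997, -0.001, -0.083], [0.001, -1.0, -0.001]]
wrist_force: [-0.4, -0.5, -0.4]
gripper_width: 0.01
```

Emit:
step_arm(
  moves=[
    [[0,0,0,0,0.7,0,0],[0,0,0,0,1.4,0,0],[0,0,0,0,2.1,0,0],[0,0,0,0,2.8,0,0],[0,0,0,0,3.5,0,0]],
  ],
)

```text
time_s: 2.28
tcp_pos: [0.4756, 0.2847, 0.1028]
ee_rot: [[-0.082, 0.0, 0.997], [-0.997, 0.0, -0.082], [-0.0, -1.0, 0.0]]
wrist_force: [-0.4, 0.2, 0.8]
gripper_width: 0.002
```

```bash
cat > pic.py <<'E'
from station import optics
import cv2,sys
t=sys.argv[1]
for n,(a,b,c,d),f in (("side",(140,290,170,310),4),("top",(140,255,195,320),5)):
    i=optics.capture(n)["image"][:,:,::-1]; cv2.imwrite(f"pics/{n}{t}.png",i)
    cv2.imwrite(f"pics/{n}{t}c.png",cv2.resize(i[a:b,c:d],None,fx=f,fy=f,interpolation=cv2.INTER_CUBIC))
E
python3 pic.py 1
```

```text
(no output)
```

View pics/side1c.png

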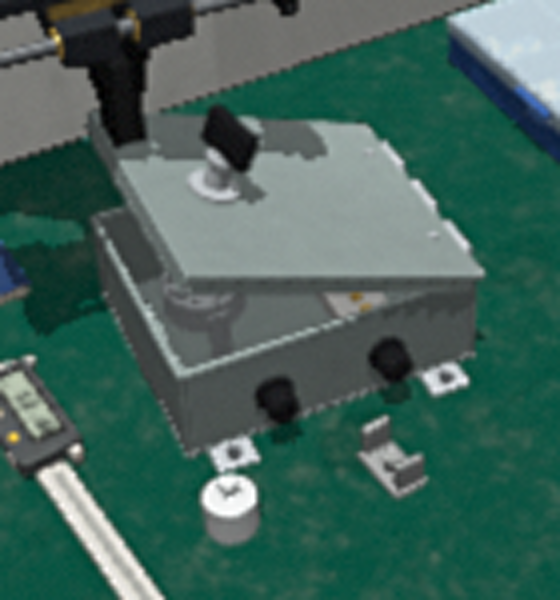

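The side view shows the finger tips on the lid's +y front corner (about pixel (201,175)), and the lid is lowered a little. I'll keep pushing.

Emit:
step_arm(
  moves=[
    [[0,0,0,0,0.4,0,0],[0,0,0,0,0.8,0,0],[0,0,0,0,1.2,0,0],[0,0,0,0,1.6,0,0],[0,0,0,0,2.0,0,0]],
  ],
)

```text
time_s: 2.8
tcp_pos: [0.4754, 0.2846, 0.0829]
ee_rot: [[-0.083, 0.0, 0.997], [-0.997, 0.0, -0.083], [-0.0, -1.0, 0.0]]
wrist_force: [-0.4, -0.0, 0.2]
gripper_width: 0.006
```

Emit:
step_arm(
  moves=[
    [[0,0,0,0,0.1,0,0],[0,0,0,0,0.2,0,0],[0,0,0,0,0.3,0,0],[0,0,0,0,0.4,0,0],[0,0,0,0,0.5,0,0]],
  ],
)

```text
time_s: 3.22
tcp_pos: [0.4755, 0.2846, 0.0782]
ee_rot: [[-0.083, 0.0, 0.997], [-0.997, 0.0, -0.083], [-0.0, -1.0, 0.0]]
wrist_force: [0.3, 0.5, 0.2]
gripper_width: 0.005
```

```bash
python3 pic.py 2; python3 st.py
```

```text
3.3167 [0.4754 0.2846 0.0781] zang -4.73 F [ 0.0003 -0.2492  0.0175] M [-0.1396 -0.1098 -0.0258] J [ 47.7  21.8 -18.7  -0.  -49.5 127.6] g 0.0030225138227480664
```

View pics/side2c.png

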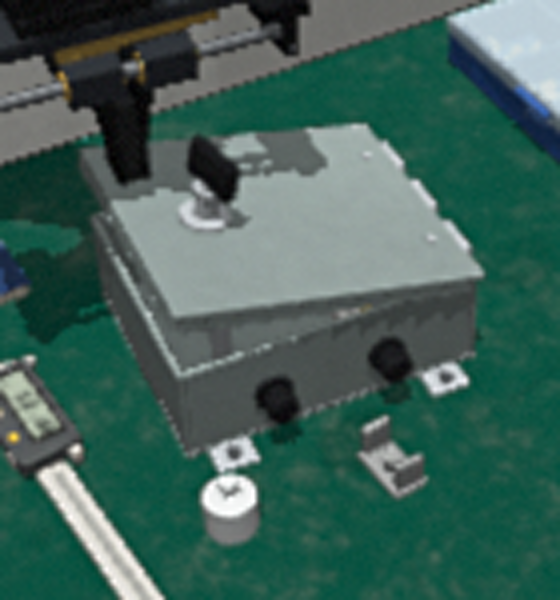

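View pics/top2c.png

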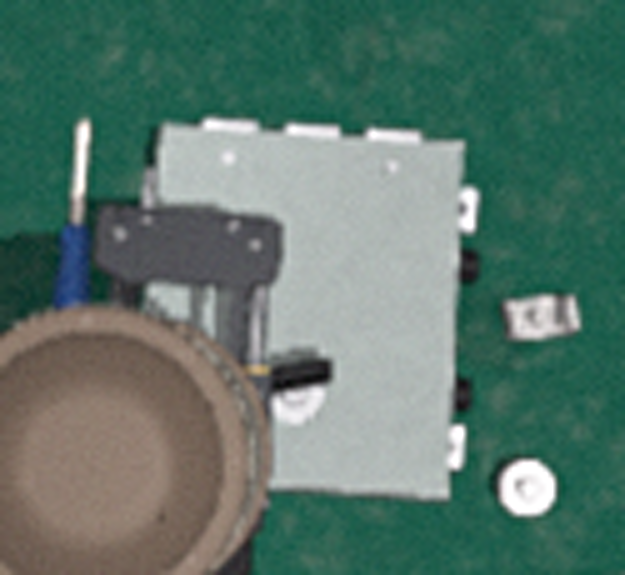

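```bash
cat >> h.py <<'E'
import pickle
cs=pickle.load(open("cal.pkl","rb"))
HP=[0.5386,0.2344,-0.0795]
def hw(q,p=HP):
    x,y,a=p; c,s=math.cos(a),math.sin(a); q=np.array(q,float)/1000
    return np.array([x+c*q[0]-s*q[1],y+s*q[0]+c*q[1],q[2]])
def lidp(d,yy,n,t): return [85-d*math.cos(t)+n*math.sin(t),yy,62+d*math.sin(t)+n*math.cos(t)]
E
python3 - <<'E'
from h import *
f=lambda P:(proj(cs["side"],P)[0]-[170,140])*4
print("rim",f(hw([-85,-70,62])),f(hw([-85,70,62])))
for t in (0,.05,.1,.15,.2,.3): print(t,f(hw(lidp(174,-74,4,t))),f(hw(lidp(174,74,4,t))))
print("tip",f(np.array([.4754,.2846,.067])))
E
```

```text
rim [175.48846759 375.99686289] [ 89.24365236 213.30098162]
0 [169.95023362 378.14001049] [ 79.31269323 205.71364798]
0.05 [169.14988151 365.49917204] [ 78.05647387 193.48829599]
0.1 [169.18233682 352.45407697] [ 77.5466052 180.9401591]
0.15 [170.06430299 339.0374865 ] [ 77.79795134 168.10191072]
0.2 [171.80967266 325.28489259] [ 78.82294353 155.00842766]
0.3 [177.9306091  296.92696361] [ 83.23020833 128.2057892 ]
tip [133.44595014 223.35855974]
```

```bash
python3 - <<'E'
from h import *
P=np.array([.2782,.5589,.195]);z=np.array([-.4457,-.8952,0])
for dz in(.030,.019,.0,-.011,-.03):print(dz,[proj(cs["side"],P+k*.045*z+[0,0,dz])[0] for k in(-1,1)])
i=cv2.imread("pics/side0.png")[0:140,0:110];cv2.imwrite("pics/g0.png",cv2.resize(i,None,fx=5,fy=5))
E
```

```text
0.03 [array([71.35817294, 93.32188326]), array([ 58.73466456, 112.40248198])]
0.019 [array([72.83785335, 97.67329622]), array([ 60.43231869, 116.94257229])]
0.0 [array([ 75.34231835, 105.03837408]), array([ 63.30114997, 124.61477883])]
-0.011 [array([ 76.76335501, 109.21732871]), array([ 64.92637927, 128.96118114])]
-0.03 [array([ 79.16953241, 116.29336448]), array([ 67.67410906, 136.30952214])]
```

View pics/g0.png

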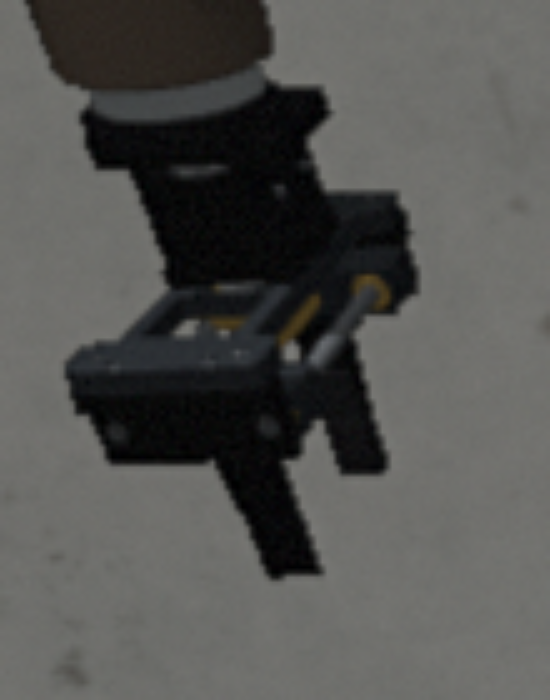

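View pics/side2.png

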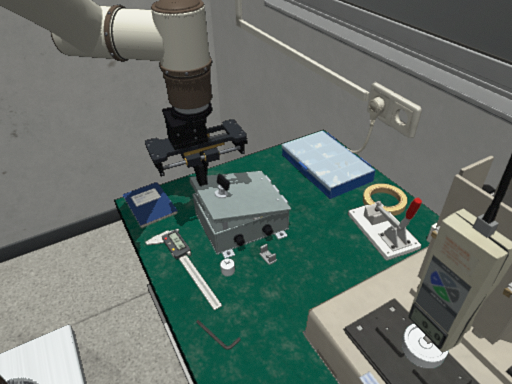

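The side view shows the lid still open by about 0.22 rad. The finger tips look about 30 mm higher than the TCP reading implies, and the contact height says the same. I'll continue down in guarded steps.

Emit:
step_arm(
  moves=[
    [[0,0,0,0,0.3,0,0],[0,0,0,0,0.6,0,0],[0,0,0,0,0.9,0,0],[0,0,0,0,1.2,0,0],[0,0,0,0,1.5,0,0]],
  ],
)

```text
time_s: 3.73
tcp_pos: [0.4753, 0.2844, 0.0627]
ee_rot: [[-0.083, -0.0, 0.997], [-0.997, -0.0, -0.083], [0.0, -1.0, -0.0]]
wrist_force: [-1.1, -0.2, 0.3]
gripper_width: -0.001
```

```bash
python3 pic.py 3; python3 st.py
```

```text
3.8333 [0.4751 0.2842 0.0624] zang -4.74 F [ 0.252  -0.8533  0.4026] M [-0.1057 -0.1473  0.0303] J [ 47.7  22.9 -19.7  -0.  -47.5 127.6] g 0.005986965504900749
```

View pics/side3c.png

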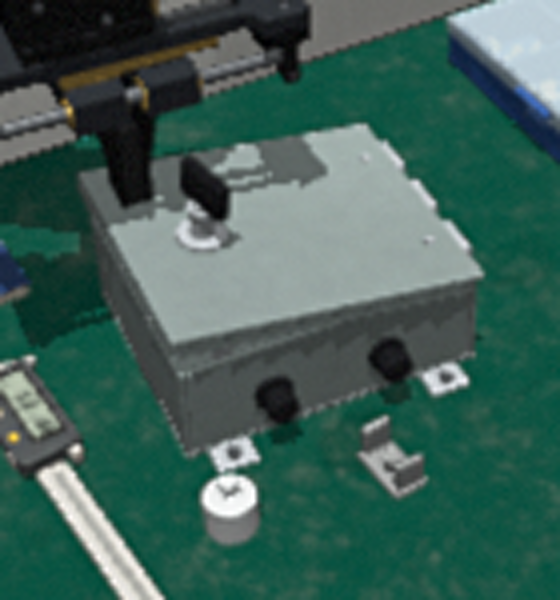

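Emit:
step_arm(
  moves=[
    [[0,0,0,0,0.3,0,0],[0,0,0,0,0.6,0,0],[0,0,0,0,0.9,0,0],[0,0,0,0,1.1,0,0],[0,0,0,0,1.3,0,0]],
  ],
)

```text
time_s: 4.25
tcp_pos: [0.4753, 0.2845, 0.0498]
ee_rot: [[-0.082, -0.0, 0.997], [-0.997, -0.0, -0.082], [0.0, -1.0, -0.0]]
wrist_force: [-0.2, 0.5, 0.7]
gripper_width: 0.004
```

Emit:
step_arm(
  moves=[
    [[0,0,0,0,0.1,0,0],[0,0,0,0,0.2,0,0],[0,0,0,0,0.3,0,0],[0,0,0,0,0.3,0,0],[0,0,0,0,0.3,0,0]],
  ],
)

```text
time_s: 4.67
tcp_pos: [0.4755, 0.2845, 0.0471]
ee_rot: [[-0.083, 0.0, 0.997], [-0.997, -0.0, -0.083], [-0.0, -1.0, 0.0]]
wrist_force: [-0.7, 0.3, 0.3]
gripper_width: 0.01
```

Emit:
step_arm(
  moves=[
    [[0,0,0,0,0.1,0,0],[0,0,0,0,0.2,0,0],[0,0,0,0,0.3,0,0],[0,0,0,0,0.3,0,0],[0,0,0,0,0.3,0,0]],
  ],
)

```text
time_s: 5.08
tcp_pos: [0.4754, 0.2845, 0.0441]
ee_rot: [[-0.083, -0.0, 0.997], [-0.997, -0.0, -0.083], [0.0, -1.0, -0.0]]
wrist_force: [0.5, -0.6, 0.2]
gripper_width: 0.008
```

```bash
python3 pic.py 4; python3 st.py
```

```text
5.1833 [0.4754 0.2845 0.0441] zang -4.73 F [ 0.2216 -0.3627  0.9852] M [-0.0614 -0.1172  0.0091] J [ 47.7  24.3 -20.7   0.  -45.  127.6] g 0.00552501590429853
```

View pics/side4c.png

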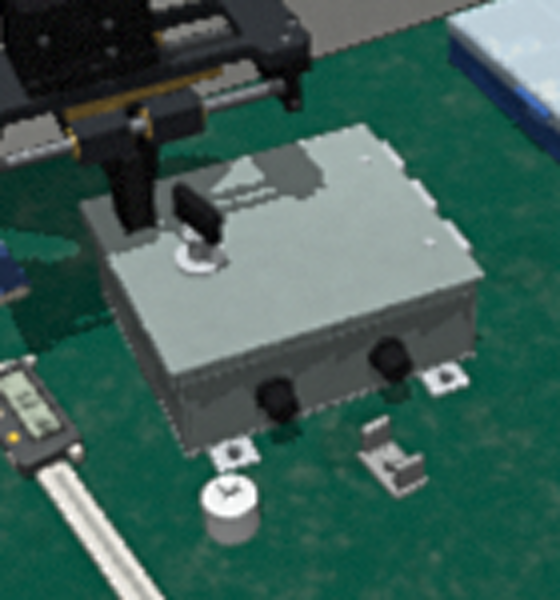

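Emit:
step_arm(
  moves=[
    [[0,0,0,0,0.05,0,0],[0,0,0,0,0.1,0,0],[0,0,0,0,0.15,0,0],[0,0,0,0,0.15,0,0],[0,0,0,0,0.15,0,0]],
  ],
)

```text
time_s: 5.6
tcp_pos: [0.4754, 0.2845, 0.0426]
ee_rot: [[-0.082, -0.0, 0.997], [-0.997, -0.0, -0.082], [0.0, -1.0, -0.0]]
wrist_force: [-0.6, -0.4, 0.1]
gripper_width: 0.002
```

Emit:
step_arm(
  moves=[
    [[0,0,0,0,0.05,0,0],[0,0,0,0,0.1,0,0],[0,0,0,0,0.1,0,0],[0,0,0,0,0.1,0,0],[0,0,0,0,0.1,0,0]],
  ],
)

```text
time_s: 6.02
tcp_pos: [0.4754, 0.2845, 0.0416]
ee_rot: [[-0.082, -0.0, 0.997], [-0.997, -0.0, -0.082], [0.0, -1.0, -0.0]]
wrist_force: [-0.2, 0.1, -0.4]
gripper_width: 0.007
```

```bash
python3 pic.py 5; python3 st.py; python3 -c "
from station import r;print(r.sense()['effort'])
import cv2
a=cv2.imread('pics/side4.png')[165:245,185:305];b=cv2.imread('pics/side5.png')[165:245,185:305]
cv2.imwrite('pics/cmp5.png',cv2.resize(cv2.vconcat([a,b])[:, :110],None,fx=3.7,fy=3.7,interpolation=cv2.INTER_CUBIC))"
```

```text
6.1167 [0.4754 0.2845 0.0416] zang -4.74 F [0.2336 0.1956 0.5779] M [-0.0832 -0.1021  0.026 ] J [ 47.7  24.5 -20.9  -0.  -44.6 127.6] g 0.006877182238727862
[ 1.37796829e-03 -3.66009128e+01  1.41978389e+01  3.07922624e+00
  3.76369315e-02  1.67300055e-05]
```

View pics/cmp5.png

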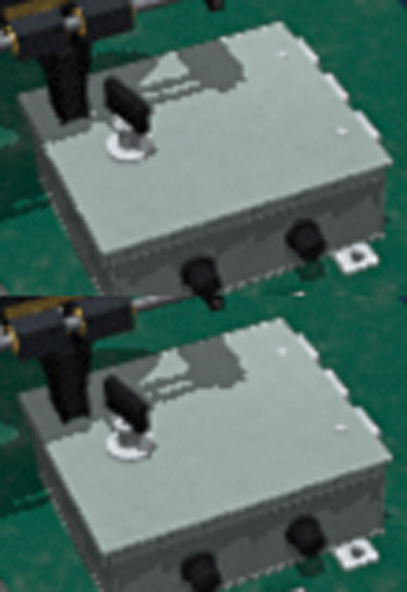

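Emit:
step_arm(
  moves=[
    [[0,0,0,0,0.05,0,0],[0,0,0,0,0.1,0,0],[0,0,0,0,0.1,0,0],[0,0,0,0,0.1,0,0],[0,0,0,0,0.1,0,0]],
  ],
)

```text
time_s: 6.53
tcp_pos: [0.4754, 0.2845, 0.0406]
ee_rot: [[-0.083, -0.0, 0.997], [-0.997, -0.0, -0.083], [0.0, -1.0, -0.0]]
wrist_force: [-1.2, -0.3, 1.0]
gripper_width: 0.008
```

Emit:
step_arm(
  moves=[
    [[0,0,0,0,0.05,0,0],[0,0,0,0,0.1,0,0],[0,0,0,0,0.1,0,0],[0,0,0,0,0.1,0,0],[0,0,0,0,0.1,0,0]],
  ],
)

```text
time_s: 6.95
tcp_pos: [0.4755, 0.2846, 0.04]
ee_rot: [[-0.082, 0.0, 0.997], [-0.997, 0.0, -0.082], [-0.0, -1.0, 0.0]]
wrist_force: [-1.9, -1.4, 4.5]
gripper_width: 0.009
```

Emit:
step_arm(
  moves=[
    [[0,0,0,0,0.05,0,0],[0,0,0,0,0.1,0,0],[0,0,0,0,0.1,0,0],[0,0,0,0,0.1,0,0],[0,0,0,0,0.1,0,0]],
  ],
)

```text
time_s: 7.37
tcp_pos: [0.4755, 0.2846, 0.0399]
ee_rot: [[-0.082, 0.0, 0.997], [-0.997, 0.0, -0.082], [-0.0, -1.0, 0.0]]
wrist_force: [-4.0, 0.0, 9.5]
gripper_width: 0.007
```

```bash
python3 - <<'E'
from h import *
i=cv2.imread("pics/side5.png")[165:215,190:235];cv2.imwrite("pics/z5.png",cv2.resize(i,None,fx=12,fy=12,interpolation=cv2.INTER_CUBIC))
for z in(.066,.03):
  for dx in(-.015,.015):
    for dy in(-.0095,.0095):
      print(z,dx,dy,((proj(cs["side"],np.array([.4755+dx,.2846+dy,z]))[0]-[190,165])*12).round())
E
```

```text
0.066 -0.015 -0.0095 [106. 431.]
0.066 -0.015 0.0095 [ 66. 372.]
0.066 0.015 -0.0095 [258. 376.]
0.066 0.015 0.0095 [215. 319.]
0.03 -0.015 -0.0095 [128. 577.]
0.03 -0.015 0.0095 [ 88. 517.]
0.03 0.015 -0.0095 [275. 521.]
0.03 0.015 0.0095 [234. 464.]
```

View pics/z5.png

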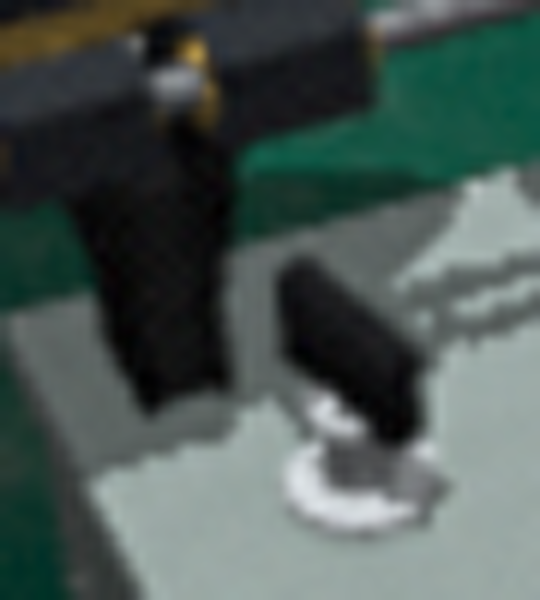

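Emit:
step_arm(
  moves=[
    [[0,0,0,0,-1,0,0],[0,0,0,0,-3,0,0],[0,0,0,0,-5,0,0],[0,0,0,-1.5,-7,-3,30],[0,0,0,-3,-8,-6,50]],
  ],
)

```text
time_s: 7.78
tcp_pos: [0.4194, 0.3203, 0.1209]
ee_rot: [[-0.086, 0.003, 0.996], [-0.996, 0.003, -0.086], [-0.003, -1.0, 0.003]]
wrist_force: [-0.3, 1.0, 0.1]
gripper_width: 0.082
```

Emit:
step_arm(
  moves=[
    [[0,0,0,-2,0,-3,50],[0,0,0,-4,0,-6,50],[0,0,0,-6,0,-8,50],[0,0,0,-6,0,-8,50],[0,0,0,-6,0,-8,50]],
  ],
)

```text
time_s: 8.2
tcp_pos: [0.3424, 0.3869, 0.1188]
ee_rot: [[-0.08, 0.0, 0.997], [-0.997, 0.001, -0.08], [-0.001, -1.0, 0.0]]
wrist_force: [0.6, -0.5, -0.1]
gripper_width: 0.441
```

```bash
python3 pic.py 6; python3 st.py; python3 -c "
import cv2
a=cv2.imread('pics/side6.png')[180:210,205:245];b=cv2.imread('pics/top6.png')[190:230,225:275]
cv2.imwrite('pics/w6s.png',cv2.resize(a,None,fx=14,fy=14,interpolation=cv2.INTER_CUBIC))
cv2.imwrite('pics/w6t.png',cv2.resize(b,None,fx=12,fy=12,interpolation=cv2.INTER_CUBIC))"
```

```text
8.3 [0.3434 0.3855 0.1185] zang -4.74 F [-1.2236  0.5117 -0.4733] M [-0.0905 -0.1369 -0.0397] J [ 66.3  15.8 -21.1  -0.  -53.2 108.9] g 0.4774055086686747
```

View pics/side6c.png

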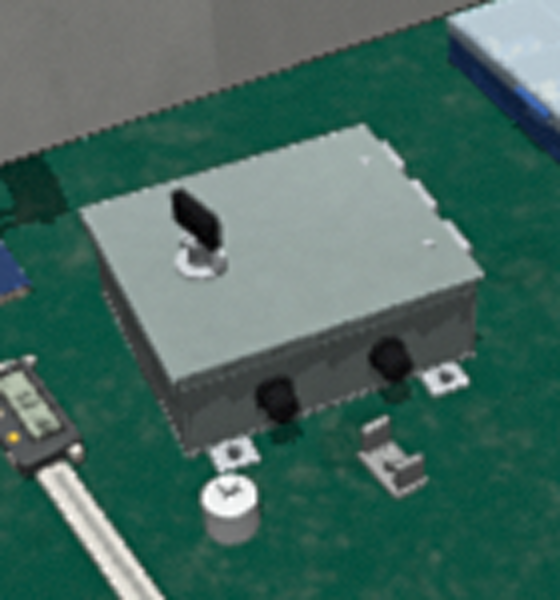

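View pics/top6c.png

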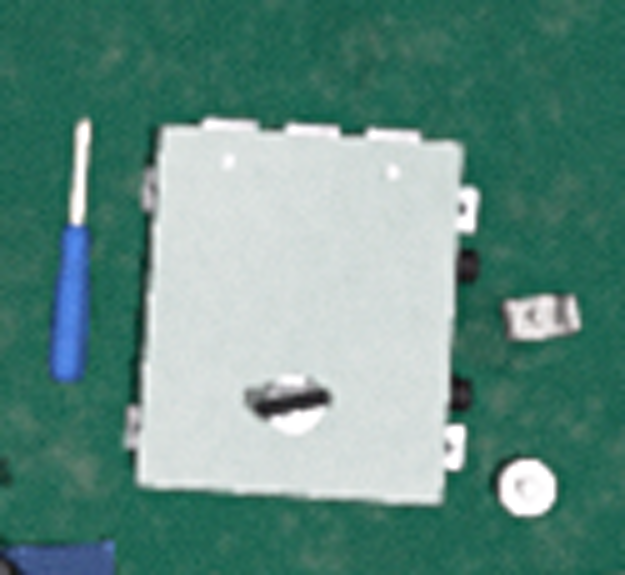

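View pics/w6t.png

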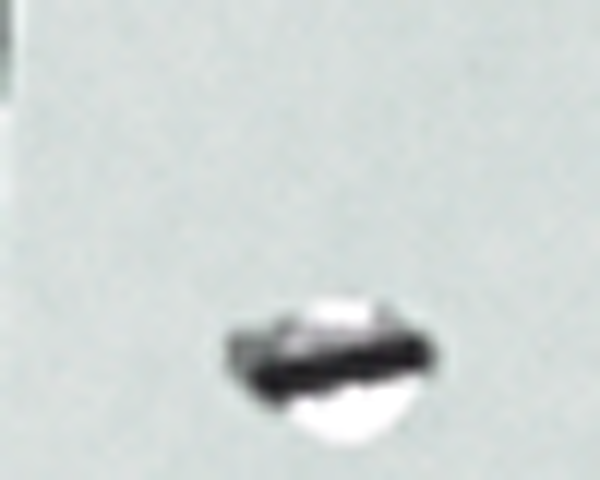

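View pics/w6s.png

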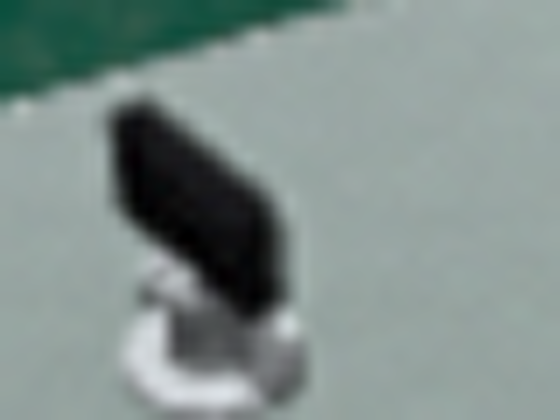

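```bash
python3 - <<'E'
from h import *
np.set_printoptions(precision=4,suppress=True)
b=cv2.imread("pics/top6.png"); g=b.max(2)[205:230,235:270]; m=(g<75).astype(np.uint8)
m=m; n,l,st,ce=cv2.connectedComponentsWithStats(m); k=1+st[1:,4].argmax(); ys,xs=np.nonzero(l==k)
print("top blob",len(xs),xs.mean()+235,ys.mean()+205)
c=cs["top"]
pts=np.array([onplane(c,(x+235,y+205),.108)[:2] for x,y in zip(xs,ys)])
w,v=np.linalg.eigh(np.cov(pts.T)); a=math.degrees(math.atan2(v[1,1],v[0,1])); print(pts.mean(0),"long axis ang",a)
e1=onplane(c,(225+262/12-.46,190+378/12-.46),.108);e2=onplane(c,(225+432/12-.46,190+352/12-.46),.108);print(e1,e2,(e1+e2)/2,math.degrees(math.atan2(*(e1-e2)[[1,0]])),np.linalg.norm(e1-e2))
print("grom top",onplane(c,(253.7,220.4),.069),"side",onplane(cs["side"],(219.8,204.2),.069))
s=cv2.imread("pics/side6.png").max(2)[180:210,205:235]; m=(s<70).astype(np.uint8)
n,l,st,ce=cv2.connectedComponentsWithStats(m); k=1+st[1:,4].argmax(); ce=ce[k]+[205,180]; print("side blob",ce,onplane(cs["side"],ce,.097))
E
```

```text
top blob 34 252.73529411764707 220.11764705882354
[0.4923 0.2386] long axis ang 99.83334144078916
[0.4903 0.2533 0.108 ] [0.495  0.2207 0.108 ] [0.4926 0.237  0.108 ] 98.16273651293825 0.032919365770955084
grom top [0.4918 0.2371 0.069 ] side [0.4939 0.2389 0.069 ]
side blob [218.6569 194.7353] [0.493  0.2375 0.097 ]
```

```bash
python3 st.py .493 .2378 .105 9
```

```text
8.3 [0.3434 0.3855 0.1185] zang -4.74 F [-1.2236  0.5117 -0.4733] M [-0.0905 -0.1369 -0.0397] J [ 66.3  15.8 -21.1  -0.  -53.2 108.9] g 0.4774055086686747
[-0.24  13.487  1.355 16.13 ]
```

Emit:
step_arm(
  moves=[
    [[0,-0.06,0,2,0.2,2.4,50],[0,-0.12,0,4,0.5,4.8,50],[0,-0.18,0,6.5,0.8,7.8,50],[0,-0.24,0,9,1,10.8,50],[0,-0.24,0,11,1.36,13.2,50]],
  ],
)

```text
time_s: 8.72
tcp_pos: [0.4678, 0.2624, 0.105]
ee_rot: [[0.156, 0.0, 0.988], [-0.988, -0.0, 0.156], [0.0, -1.0, 0.0]]
wrist_force: [-0.4, 0.2, 0.3]
gripper_width: 0.496
```

```bash
python3 st.py .493 .2378 .09 9
```

```text
8.7167 [0.4678 0.2624 0.105 ] zang 8.99 F [-0.4259  0.2327  0.2581] M [ 0.0217 -0.2287  0.0336] J [ 46.6  18.4 -19.4   0.  -52.2 142.4] g 0.4963688497990399
[-0.     2.824  1.504  2.105]
```

Emit:
step_arm(
  moves=[
    [[0,0,0,1.2,0,0.9,50],[0,0,0,2.4,0,1.9,50],[0,0,0,2.5,0,2.0,50],[0,0,0,2.5,0,2.0,50],[0,0,0,2.5,0,2.0,50]],
  ],
)

```text
time_s: 9.13
tcp_pos: [0.4894, 0.2431, 0.1049]
ee_rot: [[0.155, -0.0, 0.988], [-0.988, -0.0, 0.155], [0.0, -1.0, -0.0]]
wrist_force: [-0.7, 0.4, -0.4]
gripper_width: 0.499
```

```bash
python3 st.py .493 .2378 .063 9; python3 pic.py 7
```

```text
9.1333 [0.4894 0.2431 0.1049] zang 8.94 F [-0.6921  0.3624 -0.4495] M [-0.0705 -0.0729 -0.0095] J [ 43.4  19.4 -18.   -0.  -52.7 145.5] g 0.49863061251243646
[-0.001  0.579  4.186  0.268]
```

View pics/side7c.png

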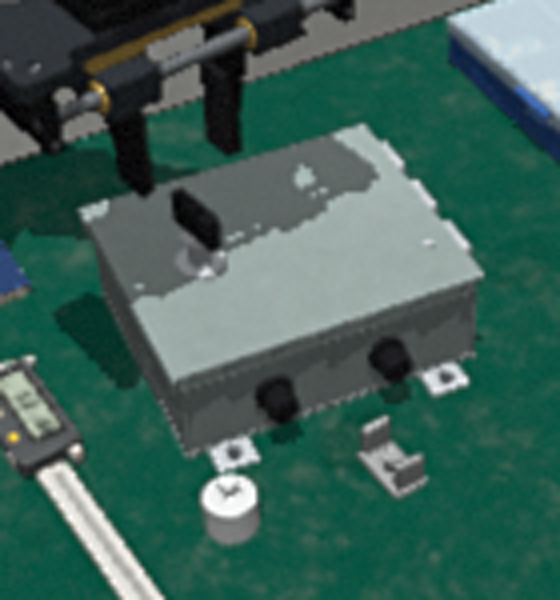

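Lid is shut and the fingers straddle the wing (wing at about (218,194) in the side view).

Emit:
step_arm(
  moves=[
    [[0,0,0,0.55,0,0.25,50],[0,0,0,0.58,0.5,0.27,40],[0,0,0,0.58,1.5,0.27,40],[0,0,0,0.58,2.5,0.27,40],[0,0,0,0.58,3.5,0.27,40]],
  ],
)

```text
time_s: 9.65
tcp_pos: [0.4925, 0.2383, 0.0686]
ee_rot: [[0.157, -0.001, 0.988], [-0.988, -0.001, 0.157], [0.0, -1.0, -0.001]]
wrist_force: [0.0, -0.2, -0.1]
gripper_width: 0.409
```

Emit:
step_arm(
  moves=[
    [[0,0,0,0,0.2,0,40],[0,0,0,0,0.4,0,40],[0,0,0,0,0.6,0,40],[0,0,0,0,0.7,0,40],[0,0,0,0,0.7,0,40]],
  ],
)

```text
time_s: 10.07
tcp_pos: [0.4931, 0.2385, 0.0631]
ee_rot: [[0.157, 0.0, 0.988], [-0.988, 0.0, 0.157], [-0.0, -1.0, 0.0]]
wrist_force: [-0.3, 0.7, -1.1]
gripper_width: 0.402
```

```bash
python3 st.py .493 .2378 .063 9; python3 pic.py 8
```

```text
10.0667 [0.4931 0.2385 0.0631] zang 9.02 F [-0.3015  0.6619 -1.1009] M [-0.0861 -0.1306  0.0166] J [ 42.8  22.4 -20.5   0.  -47.1 146.2] g 0.402434994681923
[ 0.     0.067  0.007 -0.026]
```

View pics/side8c.png

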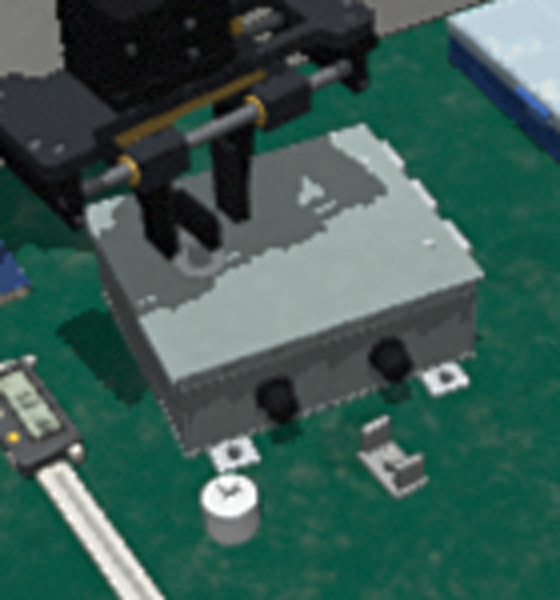

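Emit:
step_arm(
  moves=[
    [[0,0,0,0,0,0,15],[0,0,0,0,0,0,5],[0,0,0,0,0,0,0],[0,0,0,0,0,0,0],[0,0,0,0,0,0,0]],
  ],
)

```text
time_s: 10.58
tcp_pos: [0.4929, 0.2384, 0.0631]
ee_rot: [[0.157, -0.0, 0.988], [-0.988, -0.0, 0.157], [0.0, -1.0, -0.0]]
wrist_force: [-4.2, 1.0, 2.5]
gripper_width: 0.115
```

```bash
python3 st.py; python3 pic.py 9
```

```text
10.5833 [0.4929 0.2384 0.0631] zang 9.01 F [-4.2463  0.9799  2.4859] M [0.0564 1.2755 0.0772] J [ 42.8  22.3 -20.5  -0.  -47.1 146.2] g 0.11475731373017342
```

View pics/side9c.png

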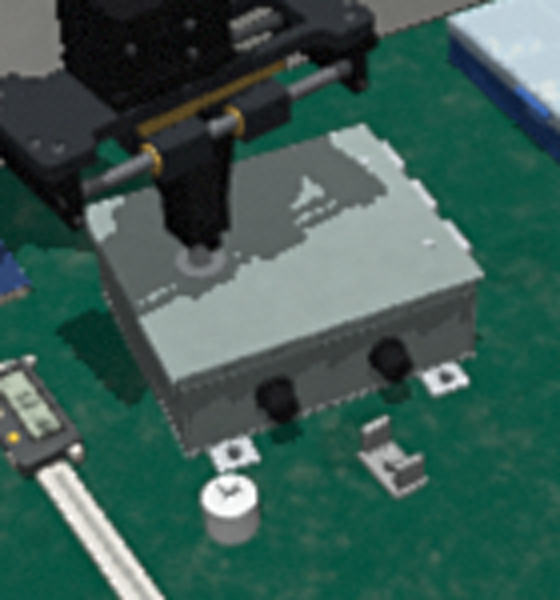

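Emit:
step_arm(
  moves=[
    [[0,0,0,0,0,-0.08,0],[0,0.09,0,0,0,-0.08,0],[0,0.18,0,0,0,-0.08,0],[0,0.27,0,0,0,-0.08,0],[0,0.36,0,0,0,-0.08,0]],
  ],
)

```text
time_s: 11.1
tcp_pos: [0.4926, 0.2384, 0.0631]
ee_rot: [[-0.205, 0.001, 0.979], [-0.979, 0.0, -0.205], [-0.0, -1.0, 0.001]]
wrist_force: [0.1, -0.4, 0.4]
gripper_width: 0.095
```

```bash
python3 st.py
```

```text
11.1 [0.4926 0.2384 0.0631] zang -11.85 F [ 0.1022 -0.3569  0.3683] M [-0.1407 -0.2106  0.0213] J [ 42.8  22.3 -20.6   0.  -47.  125.3] g 0.09525039864775493
```

Emit:
step_arm(
  moves=[
    [[0,0,0,0,0.08,0,0],[0,0,0,0,0.16,0,0],[0,0,0,0,0.25,0,0],[0,0,0,0,0.25,0,0],[0,0,0,0,0.25,0,0]],
  ],
)

```text
time_s: 11.52
tcp_pos: [0.4927, 0.2384, 0.062]
ee_rot: [[-0.198, 0.001, 0.98], [-0.98, 0.0, -0.198], [-0.0, -1.0, 0.001]]
wrist_force: [-2.5, -0.9, 8.7]
gripper_width: 0.099
```

Emit:
step_arm(
  moves=[
    [[0,0.02,0,0,0,0,0],[0,0.04,0,0,0,0,0],[0,0.06,0,0,0,0,0],[0,0.08,0,0,0,0,0],[0,0.08,0,0,0,0,0]],
  ],
)

```text
time_s: 11.93
tcp_pos: [0.4927, 0.2384, 0.062]
ee_rot: [[-0.276, 0.001, 0.961], [-0.961, 0.0, -0.276], [-0.001, -1.0, 0.001]]
wrist_force: [-3.0, -0.9, 8.3]
gripper_width: 0.102
```

```bash
python3 st.py
```

```text
11.9333 [0.4927 0.2384 0.062 ] zang -16.05 F [-2.9633 -0.8558  8.2814] M [-0.4257  0.7003 -0.0101] J [ 42.8  22.4 -20.7   0.1 -46.8 121.1] g 0.1019859899000767
```

Emit:
step_arm(
  moves=[
    [[0,0.025,0,0,0,0,0],[0,0.05,0,0,0,0,0],[0,0.075,0,0,0,0,0],[0,0.09,0,0,0,0,0],[0,0.09,0,0,0,0,0]],
  ],
)

```text
time_s: 12.35
tcp_pos: [0.4928, 0.2384, 0.0621]
ee_rot: [[-0.362, 0.001, 0.932], [-0.932, 0.0, -0.362], [-0.001, -1.0, 0.001]]
wrist_force: [-4.0, -0.8, 9.5]
gripper_width: 0.097
```

Emit:
step_arm(
  moves=[
    [[0,0.025,0,0,0,0,0],[0,0.05,0,0,0,0,0],[0,0.075,0,0,0,0,0],[0,0.09,0,0,0,0,0],[0,0.09,0,0,0,0,0]],
  ],
)

```text
time_s: 12.77
tcp_pos: [0.4927, 0.2384, 0.062]
ee_rot: [[-0.444, 0.001, 0.896], [-0.896, 0.0, -0.444], [-0.001, -1.0, 0.001]]
wrist_force: [-2.4, -0.6, 8.3]
gripper_width: 0.097
```

Emit:
step_arm(
  moves=[
    [[0,0.025,0,0,0,0,0],[0,0.05,0,0,0,0,0],[0,0.075,0,0,0,0,0],[0,0.09,0,0,0,0,0],[0,0.09,0,0,0,0,0]],
  ],
)

```text
time_s: 13.18
tcp_pos: [0.4928, 0.2384, 0.062]
ee_rot: [[-0.523, 0.001, 0.853], [-0.853, 0.0, -0.523], [-0.001, -1.0, 0.001]]
wrist_force: [-1.8, -1.2, 8.7]
gripper_width: 0.1
```

```bash
python3 st.py
```

```text
13.1833 [0.4928 0.2384 0.062 ] zang -31.51 F [-1.8317 -1.1969  8.6517] M [-0.47    0.6215  0.0077] J [ 42.8  22.4 -20.7   0.1 -46.8 105.6] g 0.10047629490834183
```

Emit:
step_arm(
  moves=[
    [[0,0.025,0,0,0,0,0],[0,0.05,0,0,0,0,0],[0,0.075,0,0,0,0,0],[0,0.09,0,0,0,0,0],[0,0.09,0,0,0,0,0]],
  ],
)

```text
time_s: 13.6
tcp_pos: [0.4928, 0.2383, 0.062]
ee_rot: [[-0.597, 0.001, 0.802], [-0.802, 0.0, -0.597], [-0.001, -1.0, 0.001]]
wrist_force: [-2.6, -1.5, 8.4]
gripper_width: 0.099
```

```bash
python3 st.py
```

```text
13.6 [0.4928 0.2383 0.062 ] zang -36.67 F [-2.6418 -1.4635  8.4364] M [-0.4882  0.5649  0.0659] J [ 42.8  22.4 -20.7   0.1 -46.8 100.5] g 0.09861806748536131
```

Emit:
step_arm(
  moves=[
    [[0,0.025,0,0,0,0,0],[0,0.05,0,0,0,0,0],[0,0.075,0,0,0,0,0],[0,0.09,0,0,0,0,0],[0,0.09,0,0,0,0,0]],
  ],
)

```text
time_s: 14.02
tcp_pos: [0.4928, 0.2384, 0.062]
ee_rot: [[-0.667, 0.001, 0.745], [-0.745, 0.0, -0.667], [-0.001, -1.0, 0.001]]
wrist_force: [-2.6, -1.0, 8.4]
gripper_width: 0.099
```

```bash
python3 st.py
```

```text
14.0167 [0.4928 0.2384 0.062 ] zang -41.82 F [-2.6169 -0.9551  8.364 ] M [-0.5217  0.6848 -0.0107] J [ 42.8  22.4 -20.7   0.1 -46.8  95.3] g 0.0992327017053448
```

Emit:
step_arm(
  moves=[
    [[0,0.025,0,0,0,0,0],[0,0.05,0,0,0,0,0],[0,0.075,0,0,0,0,0],[0,0.09,0,0,0,0,0],[0,0.09,0,0,0,0,0]],
  ],
)

```text
time_s: 14.43
tcp_pos: [0.4928, 0.2383, 0.062]
ee_rot: [[-0.731, 0.001, 0.682], [-0.682, 0.0, -0.731], [-0.001, -1.0, 0.001]]
wrist_force: [-2.4, -1.2, 8.7]
gripper_width: 0.1
```

```bash
python3 st.py
```

```text
14.4333 [0.4928 0.2383 0.062 ] zang -46.98 F [-2.3507 -1.1626  8.6632] M [-0.5268  0.5582 -0.0401] J [ 42.8  22.4 -20.7   0.1 -46.8  90.2] g 0.10003048931463249
```

Emit:
step_arm(
  moves=[
    [[0,0.025,0,0,0,0,0],[0,0.05,0,0,0,0,0],[0,0.075,0,0,0,0,0],[0,0.09,0,0,0,0,0],[0,0.09,0,0,0,0,0]],
  ],
)

```text
time_s: 14.85
tcp_pos: [0.4928, 0.2383, 0.0619]
ee_rot: [[-0.79, 0.001, 0.614], [-0.614, 0.0, -0.79], [-0.001, -1.0, 0.001]]
wrist_force: [-2.3, -2.3, 7.8]
gripper_width: 0.102
```

```bash
python3 st.py
```

```text
14.85 [0.4928 0.2383 0.0619] zang -52.14 F [-2.3321 -2.2623  7.8138] M [-0.4831  0.4936 -0.0117] J [ 42.8  22.4 -20.7   0.1 -46.8  85. ] g 0.10233292453317523
```

Emit:
step_arm(
  moves=[
    [[0,0.025,0,0,0,0,0],[0,0.05,0,0,0,0,0],[0,0.075,0,0,0,0,0],[0,0.09,0,0,0,0,0],[0,0.09,0,0,0,0,0]],
  ],
)

```text
time_s: 15.27
tcp_pos: [0.4928, 0.2383, 0.0614]
ee_rot: [[-0.842, 0.001, 0.54], [-0.54, 0.0, -0.842], [-0.001, -1.0, 0.001]]
wrist_force: [0.3, -0.7, 4.6]
gripper_width: 0.098
```

```bash
python3 st.py
```

```text
15.2667 [0.4928 0.2383 0.0614] zang -57.32 F [ 0.2835 -0.7158  4.6476] M [-0.4977  0.0665  0.0296] J [ 42.8  22.4 -20.8   0.1 -46.8  79.8] g 0.0983797622645404
```

Emit:
step_arm(
  moves=[
    [[0,0,0,0,0.12,0,0],[0,0,0,0,0.24,0,0],[0,0,0,0,0.36,0,0],[0,0,0,0,0.48,0,0],[0,0,0,0,0.5,0,0]],
  ],
)

```text
time_s: 15.68
tcp_pos: [0.4929, 0.2384, 0.0573]
ee_rot: [[-0.842, 0.002, 0.54], [-0.54, 0.0, -0.842], [-0.001, -1.0, 0.001]]
wrist_force: [-3.1, -2.0, 11.8]
gripper_width: 0.104
```

```bash
python3 st.py
```

```text
15.6833 [0.4929 0.2384 0.0573] zang -57.31 F [-3.0771 -1.9605 11.7537] M [-0.6879  0.8992 -0.0715] J [ 42.8  22.7 -21.    0.1 -46.2  79.8] g 0.10358629262044691
```

Emit:
step_arm(
  moves=[
    [[0,0,0,0,0.1,0,0],[0,0,0,0,0.2,0,0],[0,0,0,0,0.3,0,0],[0,0,0,0,0.4,0,0],[0,0,0,0,0.4,0,0]],
  ],
)

```text
time_s: 16.1
tcp_pos: [0.4928, 0.2383, 0.0531]
ee_rot: [[-0.841, 0.002, 0.54], [-0.54, 0.0, -0.841], [-0.001, -1.0, 0.001]]
wrist_force: [-2.4, -1.5, 9.9]
gripper_width: 0.104
```

```bash
python3 st.py
```

```text
16.1 [0.4928 0.2383 0.0531] zang -57.3 F [-2.4126 -1.4659  9.9078] M [-0.637   0.6431 -0.0524] J [ 42.8  23.  -21.3   0.1 -45.6  79.8] g 0.10404940984970017
```

Emit:
step_arm(
  moves=[
    [[0,0,0,0,0.1,0,0],[0,0,0,0,0.2,0,0],[0,0,0,0,0.3,0,0],[0,0,0,0,0.4,0,0],[0,0,0,0,0.4,0,0]],
  ],
)

```text
time_s: 16.52
tcp_pos: [0.4929, 0.2383, 0.0499]
ee_rot: [[-0.841, 0.002, 0.541], [-0.541, -0.0, -0.841], [-0.001, -1.0, 0.001]]
wrist_force: [-3.9, -2.0, 15.3]
gripper_width: 0.101
```

```bash
python3 st.py; python3 pic.py 10
```

```text
16.5167 [0.4929 0.2383 0.0499] zang -57.27 F [-3.8745 -1.9632 15.3337] M [-0.8572  1.1696  0.0563] J [ 42.8  23.3 -21.4   0.1 -45.2  79.8] g 0.100820149763316
```

View pics/side10c.png

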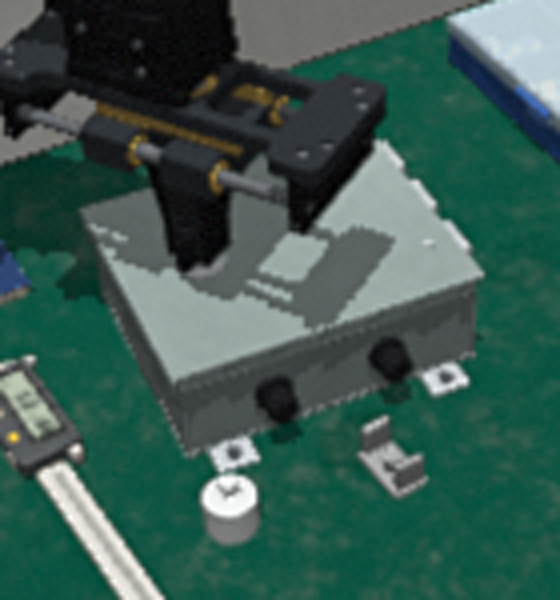

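Emit:
step_arm(
  moves=[
    [[0,0.04,0,0,0,0,0],[0,0.08,0,0,0,0,0],[0,0.12,0,0,0,0,0],[0,0.16,0,0,0,0,0],[0,0.2,0,0,0,0,0]],
  ],
)

```text
time_s: 17.03
tcp_pos: [0.4929, 0.2383, 0.0499]
ee_rot: [[-0.932, 0.002, 0.361], [-0.361, -0.0, -0.932], [-0.002, -1.0, 0.001]]
wrist_force: [-3.6, -2.9, 15.3]
gripper_width: 0.104
```

```bash
python3 st.py
```

```text
17.0333 [0.4929 0.2383 0.0499] zang -68.83 F [-3.6249 -2.8664 15.2709] M [-0.829   1.1701  0.0011] J [ 42.8  23.3 -21.5   0.1 -45.2  68.3] g 0.10436206810805242
```

Emit:
step_arm(
  moves=[
    [[0,0.07,0,0,0,0,0],[0,0.14,0,0,0,0,0],[0,0.21,0,0,0,0,0],[0,0.28,0,0,0,0,0],[0,0.35,0,0,0,0,0]],
  ],
)

```text
time_s: 17.45
tcp_pos: [0.4929, 0.2382, 0.0499]
ee_rot: [[-1.0, 0.002, 0.018], [-0.018, -0.0, -1.0], [-0.002, -1.0, 0.0]]
wrist_force: [-3.5, -2.7, 14.8]
gripper_width: 0.099
```

Emit:
step_arm(
  moves=[
    [[0,0.07,0,0,0,0,0],[0,0.14,0,0,0,0,0],[0,0.21,0,0,0,0,0],[0,0.28,0,0,0,0,0],[0,0.35,0,0,0,0,0]],
  ],
)

```text
time_s: 17.87
tcp_pos: [0.4929, 0.2381, 0.0499]
ee_rot: [[-0.945, 0.002, -0.326], [0.326, -0.0, -0.945], [-0.002, -1.0, -0.0]]
wrist_force: [-4.5, -2.8, 15.0]
gripper_width: 0.099
```

Emit:
step_arm(
  moves=[
    [[0,0.07,0,0,0,0,0],[0,0.14,0,0,0,0,0],[0,0.21,0,0,0,0,0],[0,0.28,0,0,0,0,0],[0,0.35,0,0,0,0,0]],
  ],
)

```text
time_s: 18.28
tcp_pos: [0.4928, 0.2381, 0.0499]
ee_rot: [[-0.776, 0.002, -0.63], [0.63, -0.0, -0.776], [-0.001, -1.0, -0.001]]
wrist_force: [-3.8, -2.9, 14.9]
gripper_width: 0.103
```

```bash
python3 st.py
```

```text
18.2833 [0.4928 0.2381 0.0499] zang -129.08 F [-3.7608 -2.9129 14.8572] M [-0.858   1.1773  0.0511] J [ 42.8  23.3 -21.5   0.1 -45.2   8. ] g 0.10256234212246138
```

Emit:
step_arm(
  moves=[
    [[0,0.06,0,0,0,0,0],[0,0.12,0,0,0,0,0],[0,0.18,0,0,0,0,0],[0,0.24,0,0,0,0,0],[0,0.28,0,0,0,0,0]],
  ],
)

```text
time_s: 18.7
tcp_pos: [0.4928, 0.2381, 0.0499]
ee_rot: [[-0.572, 0.001, -0.82], [0.82, -0.0, -0.572], [-0.001, -1.0, -0.001]]
wrist_force: [-4.0, -1.8, 15.7]
gripper_width: 0.1
```

```bash
python3 st.py
```

```text
18.7 [0.4928 0.2381 0.0499] zang -145.08 F [-3.994  -1.8212 15.6534] M [-0.844   1.2279  0.0272] J [ 42.8  23.3 -21.5   0.1 -45.2  -8. ] g 0.10014924144047445
```

Emit:
step_arm(
  moves=[
    [[0,0.015,0,0,0,0,0],[0,0.03,0,0,0,0,0],[0,0.04,0,0,0,0,0],[0,0.04,0,0,0,0,0],[0,0.04,0,0,0,0,0]],
  ],
)

```text
time_s: 19.12
tcp_pos: [0.4927, 0.2381, 0.0499]
ee_rot: [[-0.541, 0.001, -0.841], [0.841, -0.0, -0.541], [-0.001, -1.0, -0.001]]
wrist_force: [-4.4, -2.8, 15.2]
gripper_width: 0.101
```

```bash
python3 st.py
```

```text
19.1167 [0.4927 0.2381 0.0499] zang -147.22 F [-4.4232 -2.7524 15.2045] M [-0.776   1.2054  0.0156] J [ 42.8  23.3 -21.5   0.1 -45.2 -10.1] g 0.10080979887102075
```

Emit:
step_arm(
  moves=[
    [[0,0.015,0,0,0,0,0],[0,0.03,0,0,0,0,0],[0,0.04,0,0,0,0,0],[0,0.04,0,0,0,0,0],[0,0.04,0,0,0,0,0]],
  ],
)

```text
time_s: 19.53
tcp_pos: [0.4928, 0.2381, 0.0499]
ee_rot: [[-0.507, 0.001, -0.862], [0.862, -0.0, -0.507], [-0.001, -1.0, -0.001]]
wrist_force: [-3.8, -2.6, 14.3]
gripper_width: 0.101
```

```bash
python3 st.py
```

```text
19.5333 [0.4928 0.2381 0.0499] zang -149.52 F [-3.803  -2.5583 14.2972] M [-0.7613  1.2538  0.0437] J [ 42.8  23.3 -21.5   0.1 -45.2 -12.4] g 0.10058613793046632
```

Emit:
step_arm(
  moves=[
    [[0,0.015,0,0,0,0,0],[0,0.03,0,0,0,0,0],[0,0.03,0,0,0,0,0],[0,0.03,0,0,0,0,0],[0,0.03,0,0,0,0,0]],
  ],
)

```text
time_s: 19.95
tcp_pos: [0.4927, 0.2381, 0.0499]
ee_rot: [[-0.481, 0.001, -0.877], [0.877, -0.0, -0.481], [-0.001, -1.0, -0.001]]
wrist_force: [-4.0, -2.6, 15.1]
gripper_width: 0.098
```

```bash
python3 st.py
```

```text
19.95 [0.4927 0.2381 0.0499] zang -151.23 F [-3.9958 -2.5618 15.1159] M [-0.8425  1.2792  0.0067] J [ 42.8  23.3 -21.5   0.1 -45.2 -14.1] g 0.09835989696263549
```

Emit:
step_arm(
  moves=[
    [[0,0.015,0,0,0,0,0],[0,0.03,0,0,0,0,0],[0,0.03,0,0,0,0,0],[0,0.03,0,0,0,0,0],[0,0.03,0,0,0,0,0]],
  ],
)

```text
time_s: 20.37
tcp_pos: [0.4927, 0.238, 0.0499]
ee_rot: [[-0.455, 0.001, -0.891], [0.891, -0.0, -0.455], [-0.001, -1.0, -0.001]]
wrist_force: [-3.6, -2.1, 15.0]
gripper_width: 0.098
```

```bash
python3 st.py
```

```text
20.3667 [0.4927 0.238  0.0499] zang -152.96 F [-3.6366 -2.1181 15.0083] M [-0.8002  1.2061  0.0158] J [ 42.8  23.3 -21.5   0.1 -45.2 -15.8] g 0.09805719872813555
```

Emit:
step_arm(
  moves=[
    [[0,0.01,0,0,0,0,0],[0,0.02,0,0,0,0,0],[0,0.025,0,0,0,0,0],[0,0.025,0,0,0,0,0],[0,0.025,0,0,0,0,0]],
  ],
)

```text
time_s: 20.78
tcp_pos: [0.4927, 0.238, 0.0499]
ee_rot: [[-0.432, 0.001, -0.902], [0.902, -0.001, -0.432], [-0.001, -1.0, -0.001]]
wrist_force: [-3.7, -4.1, 14.8]
gripper_width: 0.1
```

```bash
python3 st.py
```

```text
20.7833 [0.4927 0.238  0.0499] zang -154.38 F [-3.6804 -4.1301 14.8025] M [-0.8111  1.2858 -0.0174] J [ 42.8  23.3 -21.5   0.1 -45.2 -17.3] g 0.09957458657868207
```

Emit:
step_arm(
  moves=[
    [[0,0.01,0,0,0,0,0],[0,0.02,0,0,0,0,0],[0,0.025,0,0,0,0,0],[0,0.025,0,0,0,0,0],[0,0.025,0,0,0,0,0]],
  ],
)

```text
time_s: 21.2
tcp_pos: [0.4927, 0.2381, 0.0499]
ee_rot: [[-0.41, 0.001, -0.912], [0.912, -0.0, -0.41], [-0.001, -1.0, -0.001]]
wrist_force: [-4.8, -3.3, 14.9]
gripper_width: 0.103
```

```bash
python3 st.py
```

```text
21.2 [0.4927 0.2381 0.0499] zang -155.82 F [-4.7641 -3.2721 14.9278] M [-0.7435  1.2046 -0.0093] J [ 42.8  23.3 -21.5   0.1 -45.2 -18.7] g 0.10343040711694669
```

Emit:
step_arm(
  moves=[
    [[0,0.01,0,0,0,0,0],[0,0.02,0,0,0,0,0],[0,0.02,0,0,0,0,0],[0,0.02,0,0,0,0,0],[0,0.02,0,0,0,0,0]],
  ],
)

```text
time_s: 21.62
tcp_pos: [0.4928, 0.2381, 0.0499]
ee_rot: [[-0.391, 0.001, -0.92], [0.92, -0.0, -0.391], [-0.001, -1.0, -0.001]]
wrist_force: [-4.4, -3.2, 14.9]
gripper_width: 0.098
```

```bash
python3 st.py;python3 pic.py 11
```

```text
21.6167 [0.4928 0.2381 0.0499] zang -156.97 F [-4.4412 -3.2245 14.9389] M [-0.7902  1.2398  0.0415] J [ 42.8  23.3 -21.5   0.1 -45.2 -19.8] g 0.09802526711000786
```

View pics/side11c.png

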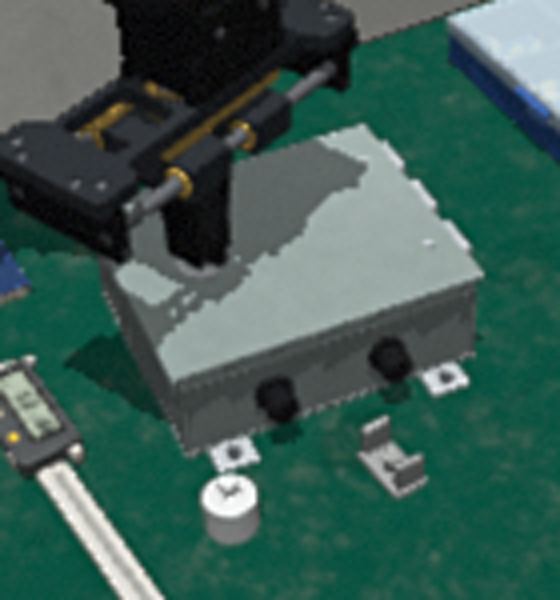

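Emit:
step_arm(
  moves=[
    [[0,0.01,0,0,0,0,0],[0,0.02,0,0,0,0,0],[0,0.025,0,0,0,0,0],[0,0.025,0,0,0,0,0],[0,0.025,0,0,0,0,0]],
  ],
)

```text
time_s: 22.13
tcp_pos: [0.4927, 0.238, 0.0499]
ee_rot: [[-0.368, 0.001, -0.93], [0.93, -0.0, -0.368], [-0.001, -1.0, -0.001]]
wrist_force: [-4.3, -2.5, 15.5]
gripper_width: 0.104
```

```bash
python3 st.py
```

```text
22.1333 [0.4927 0.238  0.0499] zang -158.39 F [-4.2922 -2.5428 15.4758] M [-0.8143  1.2649 -0.014 ] J [ 42.8  23.3 -21.5   0.1 -45.2 -21.3] g 0.10396728215443655
```

Emit:
step_arm(
  moves=[
    [[0,0.01,0,0,0,0,0],[0,0.02,0,0,0,0,0],[0,0.025,0,0,0,0,0],[0,0.025,0,0,0,0,0],[0,0.025,0,0,0,0,0]],
  ],
)

```text
time_s: 22.55
tcp_pos: [0.4927, 0.238, 0.0499]
ee_rot: [[-0.345, 0.001, -0.939], [0.939, -0.0, -0.345], [-0.001, -1.0, -0.001]]
wrist_force: [-3.9, -2.6, 14.6]
gripper_width: 0.101
```

```bash
python3 st.py
```

```text
22.55 [0.4927 0.238  0.0499] zang -159.82 F [-3.9473 -2.5628 14.5937] M [-0.8392  1.2331 -0.0028] J [ 42.8  23.3 -21.5   0.1 -45.2 -22.7] g 0.10075080056900304
```

Emit:
step_arm(
  moves=[
    [[0,0.01,0,0,0,0,0],[0,0.02,0,0,0,0,0],[0,0.025,0,0,0,0,0],[0,0.025,0,0,0,0,0],[0,0.025,0,0,0,0,0]],
  ],
)

```text
time_s: 22.97
tcp_pos: [0.4927, 0.238, 0.0499]
ee_rot: [[-0.321, 0.001, -0.947], [0.947, -0.0, -0.321], [-0.001, -1.0, -0.001]]
wrist_force: [-3.4, -3.0, 15.3]
gripper_width: 0.101
```

```bash
python3 st.py
```

```text
22.9667 [0.4927 0.238  0.0499] zang -161.25 F [-3.4355 -2.982  15.3195] M [-0.7732  1.272   0.0735] J [ 42.8  23.3 -21.5   0.1 -45.2 -24.1] g 0.10068122355651413
```

Emit:
step_arm(
  moves=[
    [[0,0.01,0,0,0,0,0],[0,0.02,0,0,0,0,0],[0,0.025,0,0,0,0,0],[0,0.025,0,0,0,0,0],[0,0.025,0,0,0,0,0]],
  ],
)

```text
time_s: 23.38
tcp_pos: [0.4927, 0.2381, 0.0499]
ee_rot: [[-0.298, 0.001, -0.955], [0.955, -0.001, -0.298], [-0.001, -1.0, -0.001]]
wrist_force: [-4.9, -2.0, 16.2]
gripper_width: 0.103
```

```bash
python3 st.py
```

```text
23.3833 [0.4927 0.2381 0.0499] zang -162.66 F [-4.9028 -2.0231 16.2393] M [-0.7774  1.2872  0.18  ] J [ 42.8  23.3 -21.5   0.1 -45.2 -25.6] g 0.10348848521661412
```

Emit:
step_arm(
  moves=[
    [[0,-0.03,0,0,0,0,0],[0,-0.06,0,0,0,0,0],[0,-0.095,0,0,0,0,0],[0,-0.095,0,0,0,0,0],[0,-0.095,0,0,0,0,0]],
  ],
)

```text
time_s: 23.8
tcp_pos: [0.4927, 0.2381, 0.0499]
ee_rot: [[-0.387, 0.001, -0.922], [0.922, -0.0, -0.387], [-0.001, -1.0, -0.001]]
wrist_force: [-4.2, -2.7, 15.7]
gripper_width: 0.103
```

```bash
python3 st.py
```

```text
23.8 [0.4927 0.2381 0.0499] zang -157.24 F [-4.1812 -2.6518 15.7185] M [-0.7922  1.2827 -0.0045] J [ 42.8  23.3 -21.5   0.1 -45.2 -20.1] g 0.1032975416568356
```

Emit:
step_arm(
  moves=[
    [[0,0,0,0,-0.2,0,0],[0,0,0,0,-0.4,0,0],[0,0,0,0,-0.6,0,0],[0,0,0,0,-0.75,0,0],[0,0,0,0,-0.75,0,0]],
  ],
)

```text
time_s: 24.22
tcp_pos: [0.4926, 0.238, 0.0556]
ee_rot: [[-0.386, 0.001, -0.923], [0.923, -0.0, -0.386], [-0.0, -1.0, -0.001]]
wrist_force: [-0.7, -1.8, 6.8]
gripper_width: 0.101
```

```bash
python3 st.py
```

```text
24.2167 [0.4926 0.238  0.0556] zang -157.32 F [-0.7326 -1.7641  6.7634] M [-0.5942  0.1892  0.0418] J [ 42.8  22.8 -21.1   0.1 -46.  -20.2] g 0.100731043452099
```

Emit:
step_arm(
  moves=[
    [[0,0,0,0,-0.05,0,0],[0,0,0,0,-0.1,0,0],[0,0,0,0,-0.1,0,0],[0,0,0,0,-0.1,0,0],[0,0,0,0,-0.1,0,0]],
  ],
)

```text
time_s: 24.63
tcp_pos: [0.4925, 0.2381, 0.0558]
ee_rot: [[-0.384, 0.0, -0.923], [0.923, -0.0, -0.384], [-0.0, -1.0, 0.0]]
wrist_force: [2.5, -2.8, 0.1]
gripper_width: 0.099
```

```bash
python3 st.py
```

```text
24.6333 [0.4925 0.2381 0.0558] zang -157.41 F [ 2.5334 -2.8236  0.1305] M [-0.8935 -0.8909  0.0679] J [ 42.8  22.8 -21.1   0.  -46.1 -20.2] g 0.09919772158045007
```

Depth stays at about 7.4 mm with no net force, so the stud sits in its detent. I'll release and lift.

Emit:
step_arm(
  moves=[
    [[0,0,0,0,0,0,15],[0,0,0,0,0,0,30],[0,0,0,0,0,0,40],[0,0,0,0,0,0,40],[0,0,0,0,0,0,40]],
  ],
)

```text
time_s: 25.05
tcp_pos: [0.492, 0.2385, 0.0559]
ee_rot: [[-0.384, -0.0, -0.923], [0.923, 0.0, -0.384], [0.0, -1.0, 0.0]]
wrist_force: [-0.3, -0.2, -1.0]
gripper_width: 0.352
```

Emit:
step_arm(
  moves=[
    [[0,0,0,0,-1,0,40],[0,0,0,0,-2.5,0,40],[0,0,0,0,-4.5,0,40],[0,0,0,0,-7,0,40],[0,0,0,0,-9.5,0,40]],
  ],
)

```text
time_s: 25.47
tcp_pos: [0.492, 0.2381, 0.1526]
ee_rot: [[-0.384, -0.0, -0.923], [0.923, -0.0, -0.384], [-0.0, -1.0, 0.0]]
wrist_force: [0.3, 0.6, -0.9]
gripper_width: 0.402
```

```bash
python3 - <<'E'
from h import *
print(plan(np.array([.4925,.238,.15]),-157.4,[.36,.37,.15],-157.4))
E
```

```text
[ 0.    17.278  0.     7.16 ]
```

Emit:
step_arm(
  moves=[
    [[0,0,0,3,0,1.2,40],[0,0,0,6.5,0,2.7,40],[0,0,0,10,0,4.1,40],[0,0,0,13.5,0,5.6,40],[0,0,0,17,0,7,40]],
  ],
)

```text
time_s: 25.88
tcp_pos: [0.361, 0.3694, 0.1522]
ee_rot: [[-0.384, 0.001, -0.924], [0.924, 0.001, -0.384], [0.001, -1.0, -0.001]]
wrist_force: [0.1, 0.7, -0.5]
gripper_width: 0.401
```

Emit:
step_arm(
  moves=[
    [[0,0,0,0,0,0,40],[0,0,0,0,0,0,40],[0,0,0,0,0,0,40],[0,0,0,0,0,0,40],[0,0,0,0,0,0,40]],
  ],
)

```text
time_s: 26.3
tcp_pos: [0.3631, 0.3675, 0.1512]
ee_rot: [[-0.382, -0.0, -0.924], [0.924, -0.0, -0.382], [-0.0, -1.0, 0.0]]
wrist_force: [-0.2, 0.1, -0.5]
gripper_width: 0.4
```

```bash
python3 pic.py 12; python3 st.py; python3 - <<'E'
import cv2
a=cv2.imread('pics/side12.png')[180:215,205:245];b=cv2.imread('pics/top12.png')[200:235,233:273]
cv2.imwrite('pics/w12.png',cv2.hconcat([cv2.resize(x,None,fx=9,fy=9,interpolation=cv2.INTER_CUBIC) for x in(a,b)]))
E
```

```text
26.4 [0.3631 0.3676 0.1511] zang -157.53 F [-0.5885  0.4798  0.1798] M [ 0.0621  0.0081 -0.006 ] J [ 63.4  13.8 -18.5   0.  -57.7 -40.9] g 0.3950793293464114
```

View pics/side12c.png

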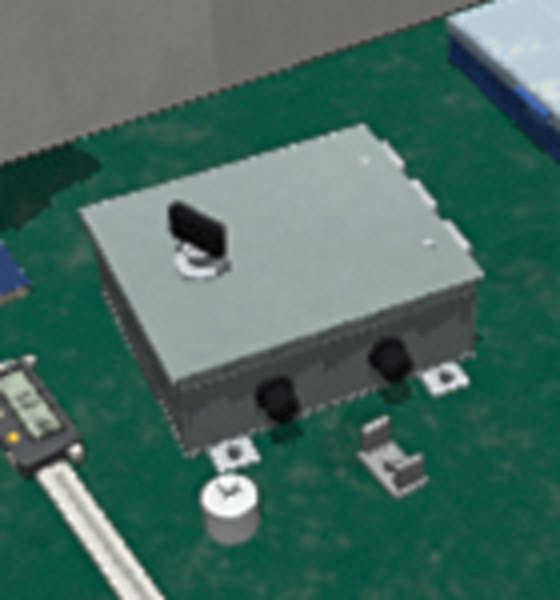

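View pics/w12.png

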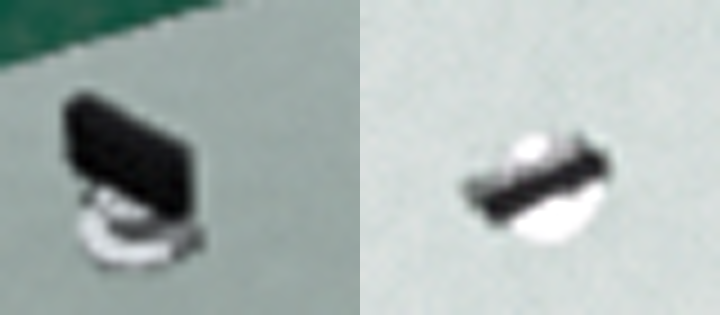

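View pics/top12c.png

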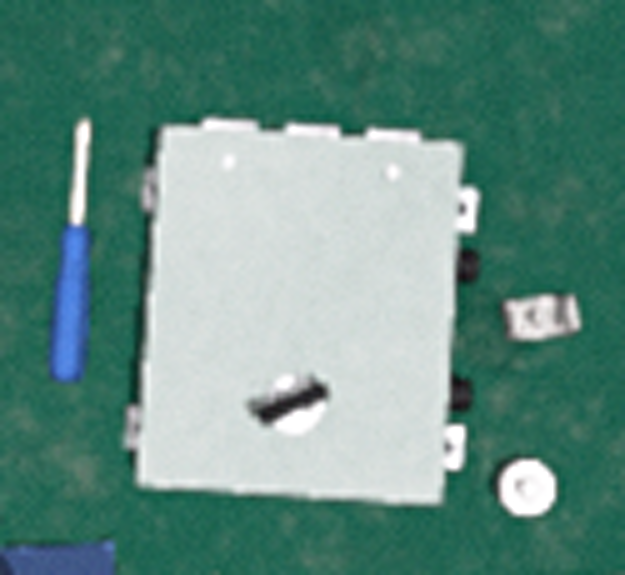

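```bash
python3 - <<'E'
from h import *
for k in(6,12):
    s=cv2.imread(f"pics/side{k}.png").max(2)[180:212,205:240]; m=(s<70).astype(np.uint8)
    n,l,st,ce=cv2.connectedComponentsWithStats(m); j=1+st[1:,4].argmax(); print(k,ce[j]+[205,180],st[j])
for z in(.097,.0895,.087): print(z,proj(cs["side"],[.493,.238,z])[0])
E
```

```text
6 [218.65686275 194.73529412] [  8   8  12  15 102]
12 [218.80701754 197.28070175] [  7  11  14  14 114]
0.097 [218.53550807 194.60006625]
0.0895 [218.82417146 197.32049396]
0.087 [218.91966972 198.22049076]
```

```bash
python3 -c "
from station import r
print(r.finish_job())"
```

```text
the job is handed in; nothing more can be done
None
```

The lid is shut and the stud is locked in its detent. I handed the job in at about 26.4 s, with the gripper open and clear of everything.

- **Closing the lid:** I pushed it down near its free edge until it met the stop, at about 9 N.
- **Finding the slot:** I pinched the wing and turned it clockwise with about 8.5 N of press. It dropped in at about 0.92 rad.
- **Locking:** I pushed it in about 13 mm and turned it clockwise to the stop, where the torque rose only to about 0.18 N m. I then backed off about 0.1 rad to the detent, let it rise and released it.

**Last checks:**
- **Stud depth:** at release it held at about 7.4 mm with no vertical force. The side camera puts the wing centre at about 89.5 mm, a drop of about 7.5 mm. That matches locked, not the unlocked 10 mm.
- **Wing angle:** it stayed where I left it, at about 2.66 rad.
- **Surroundings:** the lid looks shut, and the screwdriver, weight and clip look unmoved.

**What disagreed:**
- **Tool height:** lid contact and the side camera put the fingertips about 26 mm above the reported TCP height, not 11 mm below it. I used the contact height instead.
- **Stop angle:** the stop came about 0.07 rad later than I expected from where the stud dropped in, so the slot is probably nearer 1.0 rad.

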